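# Put the bench containers and the timer back on their rests

### The arm

A 6-joint arm with a two-finger parallel gripper is mounted at the origin on a cart in front of the work surface, level with it; the furniture and walls round the work are solid. World frame = base frame: x ahead of the robot, y to its left, z up, the work surface at z = 0. Lengths are in m, angles in degrees, forces in N, time in s.
With the tool pointing down it reaches from about 0.325 to 0.85 m from the base axis. Payload 15.5 kg.
Tool frame: the origin (TCP) lies midway between the tips of the shut fingers; the grasp point (between the pads) lies 19 mm behind it; y points along the fingers, x is the direction in which the jaws open and shut, and the axes are right-handed (so a half turn about y gives the same grasp; the last joint's range is limited). The gripper opens to 91 mm and grips with 3 to 60 N. Pads are 32 mm wide; open, the fingers measure 118 mm over their backs; the gripper's body (76 mm by 178 mm) begins 60 mm behind the grasp point.
Start: joints at [62.366, 28.281, 77.091, -0, 74.628, -5.472], TCP at [0.236, 0.579, 0.184] pointing down, gripper open.
Joint ranges: [-166.48, 166.48], [-47.26, 123.95], [12.59, 153.08], [-70.14, 250.14], [6.76, 159.57], [-176.63, 176.63]. Speed limits (degrees/s): [108.29, 108.29, 147.25, 172.46, 172.46, 172.46].

### API

Orientations are given as a 3x3 rotation matrix whose columns are the frame's x, y, z axes.
In Python, from bench import ctrl gives the robot as it stands. The module is installed in compiled form; this text tells all that it offers. Calls block until the motion is done:
- ctrl.goto(position, orientation): joint-space move of the TCP to a pose.
- ctrl.move_l(position, vel=0.15, ori=None, contact_N=None): straight line of the TCP; ori=None keeps the orientation; vel is the mean speed in m/s. With contact_N (N) it stops when the force on the tool has changed by that much, and returns True; else False.
- ctrl.movej(angles): joint-space move.
- ctrl.command_gripper(opening): opening from 0.0 (shut) to 1.0 (fully open); the grip force is fixed at half the most; returns when the fingers have stopped.
- ctrl.sleep(seconds).
- ctrl.ik(position, orientation): joint angles nearest the present ones, or None.
- ctrl.read_camera(name): name is "scene" or "top" or "wrist"; returns the picture (420x560x3 uint8, blue, green, red); there is no depth.
- ctrl.camera_params(name): a dict with "fx", "fy", "cx", "cy" (pixels), "pose" (4x4, takes a point from camera to world coordinates); the wrist camera has in their place "T_tool_cam" (4x4, takes a point from camera to tool coordinates, whose origin is the TCP and whose axes are the tool frame's). Camera axes: x right, y up, looking along -z (the intrinsics and any distortion apply to the point x, -y, -z); pixel columns grow to the right and rows downward; lengths in m; the calibration is good to about 2 mm. A picture is of the moment at which its call begins: read the wrist's pose just before it. camera_params takes no time and is no camera call.
A pose or a line that the arm cannot do raises ctrl.MotionError and nothing moves.
- ctrl.sign_off(): hands the job in, once; it reports no verdict.
Readings, each from a call of its own:
- ctrl.current_t(): time.
- ctrl.current_q(): joint angles.
- ctrl.current_dq(): joint speeds.
- ctrl.current_effort(): joint torques, N m.
- ctrl.current_tool_pos(): TCP position.
- ctrl.current_eef_rot(): TCP orientation.
- ctrl.current_contact_force(): force on the tool from outside, world axes, zero at the start.
- ctrl.current_wrist_torque(): the same for the moment, N m.
- ctrl.current_grip_width(): opening from 0.0 (shut) to 1.0 (fully open).
Only numpy, scipy, OpenCV 4.12 (cv2) and the standard library are available. Lean on these libraries where they do the work, as an engineer would, in place of code of your own. Each camera call takes 0.05 s, during which the arm holds its last target.

### The job

Tidy the bench: put the white jar, the brown bottle, the small vial and the timer each into the grey rest made for it: jar, bottle and vial into the large, middle and small round rest, the timer into the four-cornered one. Each must sit flat on the floor of its rest, inside the rim, standing upright (the timer with its keys up), and be let go. Do not tip anything over on the way, and leave the rubber stopper and the crucible where they are.

Things in the scene. Friction and masses are not known exactly. Their poses are not given: they have to be found in the camera images.
- jar: white screw-cap jar (like all these things and rests its centre is at least 60 mm clear of the block heater and the photometer, which stand 140 mm high behind; taller glassware, up to 210 mm, stands only farther back), plain round, the stoutest of the things: 56 mm diameter, 69 mm high (straight body up to 52 mm, cap above), about 0.2 kg. Origin: centre of its underside, z up along its axis
- bottle: brown glass bottle with a black screw cap, round, 45 mm diameter, straight body up to about 55 mm, then shoulder and a 29 mm cap, 87 mm high in all, about 0.14 kg. Origin: centre of its underside, z up along its axis
- vial: small round vial with a ribbed green cap, 22 mm diameter, 45 mm high, about 20 g. Origin: centre of its underside, z up along its axis
- lab_timer: flat white lab timer with keys on top, 58 mm (its x) by 66 mm (its y), flat case 15 mm high (18 mm over the keys), about 70 g. Origin: centre of its underside, z up; lies with its keys up
- rest_large: largest of the three round rests, for the jar: 74 mm inside the rim, 82 mm outside; does not move; plain grey plastic, 2 mm floor inside a rim 4 mm wide whose top is 5 mm above the bench. Origin: centre of the underside, on the bench; z up
- rest_middle: middle one of the three round rests, for the bottle: 62 mm inside the rim, 70 mm outside; does not move; plain grey plastic, 2 mm floor inside a rim 4 mm wide whose top is 5 mm above the bench. Origin: centre of the underside, on the bench; z up
- rest_small: smallest of the three round rests, for the vial: 40 mm inside the rim, 48 mm outside; does not move; plain grey plastic, 2 mm floor inside a rim 4 mm wide whose top is 5 mm above the bench. Origin: centre of the underside, on the bench; z up
- rest_square: the four-cornered rest, for the timer: 76 mm (its x) by 84 mm (its y) inside the rim, 84 by 92 mm outside; the timer lies flat in it only with its sides roughly along the rim (any of the four ways round fits); does not move; plain grey plastic, 2 mm floor inside a rim 4 mm wide whose top is 5 mm above the bench. Origin: centre of the underside, on the bench; z up
- stopper: bystander, to be left alone: red-brown rubber stopper standing on the bench, 23 mm diameter, 22 mm high, loose. Origin: centre of its underside
- lidded_crucible: bystander, to be left alone: white porcelain crucible with a knobbed lid, 43 mm diameter at the top, 46 mm high, loose. Origin: centre of its underside
Not all that is in view belongs to the job. Leave any pink or yellow look-alike of the rest_small alone.

How it is judged:
By the outcome, as a careful person would: the job done as asked, in the order asked, and still so for the second after the job is handed in, with the robot touching nothing.
It also fails if it takes over 128 s, if anything falls off the work surface, if the arm or the gripper's body presses on something with over 40 N, if the wrist force passes 120 N, or if a joint passes its speed limit or range.

## Working session

There is one attempt and no reset: what is moved stays moved. The work goes in short steps, each a Python script; the robot and the scene stay as the last script left them, time stands still between calls to the robot, and variables do not carry over. Pictures are saved under pics/ and viewed, and the job is handed in when it is done.

```bash
mkdir -p pics; ls
python3 - <<'E'
from bench import ctrl
import cv2,numpy as np
np.set_printoptions(precision=4,suppress=True)
for n in ["scene","top","wrist"]:
    print(n,ctrl.camera_params(n))
    cv2.imwrite(f"pics/{n}0.png",ctrl.read_camera(n))
print(ctrl.current_t(),ctrl.current_tool_pos(),ctrl.current_eef_rot(),ctrl.current_grip_width())
E
```

```text
pics
scene {'fx': 420.6821159732602, 'fy': 420.6821159732602, 'cx': 275.24456276062165, 'cy': 211.8701163372951, 'pose': array([[ 0.7685,  0.4604, -0.4444,  0.0712],
       [-0.6399,  0.5545, -0.532 , -0.2411],
       [ 0.0015,  0.6932,  0.7208,  0.6858],
       [ 0.    ,  0.    ,  0.    ,  1.    ]])}
top {'fx': 412.9457424450209, 'fy': 412.9457424450209, 'cx': 282.723318588684, 'cy': 211.70148107662342, 'pose': array([[ 0.0029,  0.9964, -0.0845,  0.3753],
       [-0.9998,  0.0011, -0.0212,  0.2179],
       [-0.021 ,  0.0846,  0.9962,  1.1337],
       [ 0.    ,  0.    ,  0.    ,  1.    ]])}
wrist {'fx': 337.41116270095057, 'fy': 337.41116270095057, 'cx': 280.96461640165984, 'cy': 210.456160102205, 'T_tool_cam': array([[ 1.    ,  0.    ,  0.0009, -0.001 ],
       [ 0.0008,  0.265 , -0.9642, -0.1995],
       [-0.0003,  0.9642,  0.265 ,  0.075 ],
       [ 0.    ,  0.    ,  0.    ,  1.    ]])}
0.15 [0.2356 0.5786 0.1838] [[ 0.3772 -0.0004 -0.9261]
 [ 0.9261 -0.0008  0.3772]
 [-0.0009 -1.      0.0001]] 1.0029460365691112
```

View pics/scene0.png

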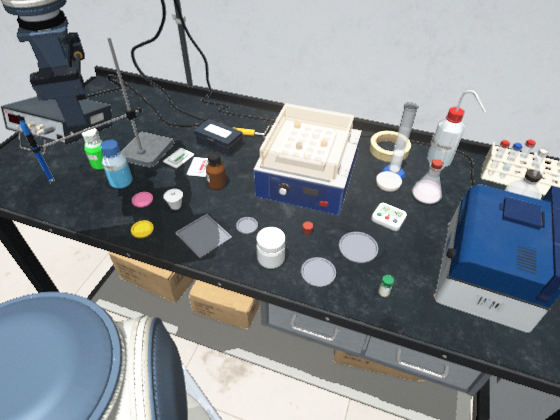

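View pics/top0.png

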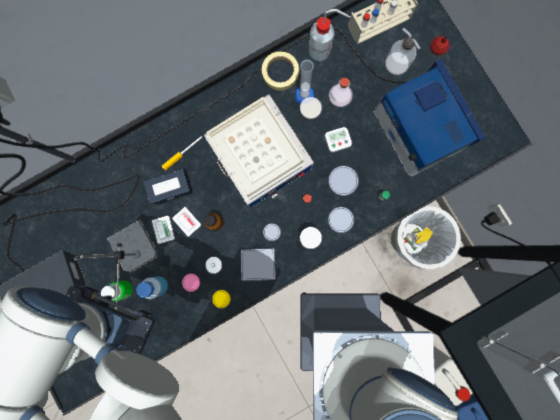

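View pics/wrist0.png

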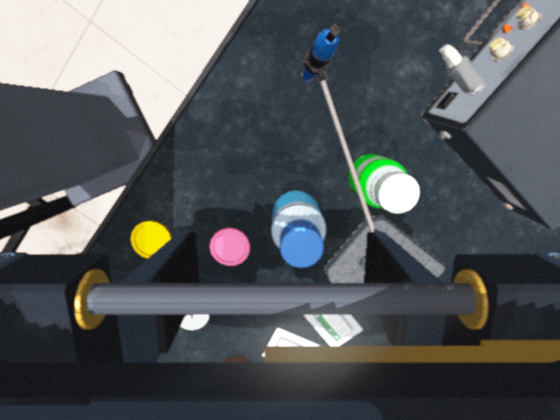

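The scene view shows the jar at (270,247), bottle (216,173), vial (386,286) and timer (389,216). The rests are at (318,272), (358,247), (247,225) and square (203,235). In the top view they are at jar (311,238), bottle (213,220), vial (384,195), timer (338,138), rests (343,181), (341,219), (271,232) and (258,264). Next I'll segment and cast rays.

```bash
cat > h.py <<'E'
import numpy as np, cv2
from bench import ctrl
np.set_printoptions(precision=4,suppress=True)
def cam(name):
    p=ctrl.camera_params(name)
    if name=="wrist":
        T=np.eye(4);T[:3,:3]=ctrl.current_eef_rot();T[:3,3]=ctrl.current_tool_pos()
        P=T@p["T_tool_cam"]
    else: P=np.array(p["pose"])
    return p,P
def ray(c,uv):
    p,P=c
    d=P[:3,:3]@np.array([(uv[0]-p["cx"])/p["fx"],-(uv[1]-p["cy"])/p["fy"],-1.])
    return P[:3,3],d
def plane(c,uv,z):
    o,d=ray(c,uv); return o+d*(z-o[2])/d[2]
def proj(c,X):
    p,P=c; q=P[:3,:3].T@(np.array(X)-P[:3,3])
    return np.array([p["cx"]+p["fx"]*q[0]/-q[2],p["cy"]-p["fy"]*q[1]/-q[2]])
def rect(c,img,ctr,z,half,ppm=2000):
    """metric top view of plane z: u -> -y, v -> -x (x up), via homography"""
    n=int(half*2*ppm)
    W=[(ctr[0]+half,ctr[1]+half),(ctr[0]+half,ctr[1]-half),(ctr[0]-half,ctr[1]-half),(ctr[0]-half,ctr[1]+half)]
    src=np.float32([proj(c,(x,y,z)) for x,y in W]); dst=np.float32([(0,0),(n,0),(n,n),(0,n)])
    return cv2.warpPerspective(img,cv2.getPerspectiveTransform(src,dst),(n,n))
E
python3 - <<'E'
from h import *
ct,cs=cam("top"),cam("scene")
T={'jar':((311,238),.06),'bottle':((213,220),.08),'vial':((384,195),.045),'timer':((338,138),.018),'rA':((343,181),.003),'rB':((341,219),.003),'rS':((271,232),.003),'sq':((258,264),.003),'stop':((307,198),.022),'cruc':((213,265),.04)}
S={'jar':((270,235),.069),'bottle':((216,160),.087),'vial':((387,279),.045),'timer':((389,216),.018),'rA':((358,247),.003),'rB':((318,272),.003),'rS':((247,225),.003),'sq':((203,235),.003),'stop':((308,226),.022),'cruc':((173,193),.04)}
for k in T:
    a=plane(ct,*T[k]);b=plane(cs,*S[k]);print(k,a[:2],b[:2],np.hypot(*a[:2]))
t=cv2.imread('pics/top0.png');s=cv2.imread('pics/scene0.png')
cv2.imwrite('pics/tz.png',cv2.resize(t[110:310,150:410],None,fx=3,fy=3,interpolation=cv2.INTER_CUBIC))
cv2.imwrite('pics/sz.png',cv2.resize(s[130:330,150:410],None,fx=3,fy=3,interpolation=cv2.INTER_CUBIC))
E
```

```text
jar [0.3981 0.1672] [0.404  0.1731] 0.43174877435287395
bottle [0.4431 0.4192] [0.4414 0.4096] 0.6099820973721715
vial [ 0.5122 -0.0264] [ 0.5146 -0.0301] 0.5129316901024967
timer [0.6732 0.0904] [0.666  0.0836] 0.6792770460631593
rA [0.5564 0.0759] [0.5599 0.0746] 0.5615379361917548
rB [0.4514 0.0824] [0.4516 0.0819] 0.45882234358816754
rS [0.4154 0.2739] [0.4192 0.2718] 0.49756427529163066
sq [0.3282 0.3089] [0.3294 0.3089] 0.4507014145541658
stop [0.5069 0.1759] [0.5073 0.1726] 0.5365660429202128
cruc [0.3267 0.4248] [0.3316 0.4257] 0.5358941355196359
```

View pics/tz.png

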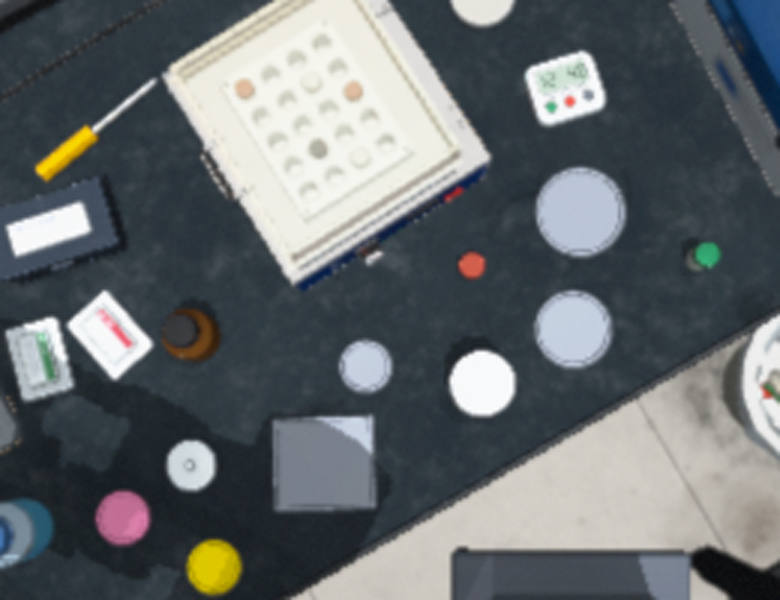

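View pics/sz.png

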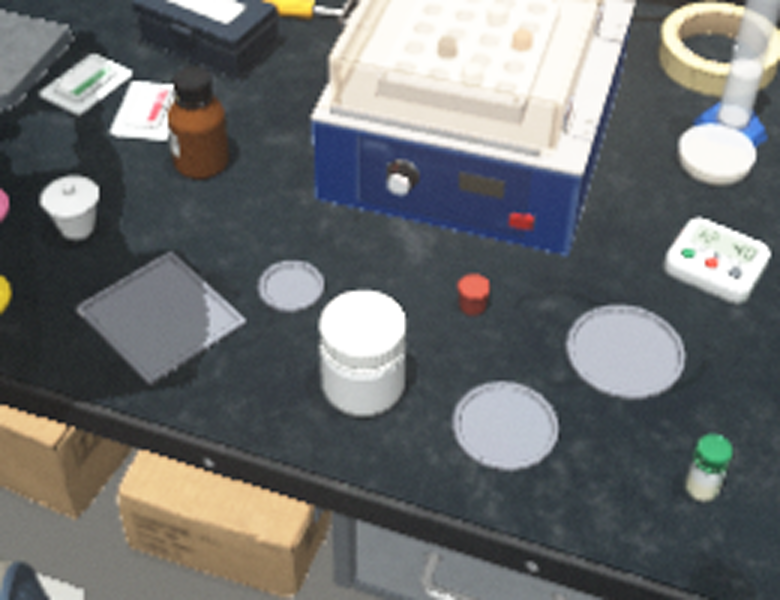

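Both views agree to within about 10 mm on rough clicks, and the rest sizes match (rA is about 81 mm, so large; rB is about 70 mm, so middle). Next I'll refine with masks and contours.

```bash
cat > seg.py <<'E'
from h import *
t=cv2.imread('pics/top0.png');s=cv2.imread('pics/scene0.png')
I={'top':t,'scene':s};C={'top':cam('top'),'scene':cam('scene')}
def blob(name,seed,f,r=40,k=4):
    img=cv2.resize(I[name],None,fx=k,fy=k,interpolation=cv2.INTER_CUBIC)
    hsv=cv2.cvtColor(img,cv2.COLOR_BGR2HSV).astype(int)
    m=f(*cv2.split(hsv.astype(np.int32))).astype(np.uint8)
    u,v=seed; w=np.zeros_like(m); w[int((v-r)*k):int((v+r)*k),int((u-r)*k):int((u+r)*k)]=1; m*=w
    m=cv2.morphologyEx(m,cv2.MORPH_OPEN,np.ones((5,5)));m=cv2.morphologyEx(m,cv2.MORPH_CLOSE,np.ones((9,9)))
    cs,_=cv2.findContours(m,cv2.RETR_EXTERNAL,cv2.CHAIN_APPROX_NONE)
    best=max(cs,key=lambda c:(cv2.pointPolygonTest(c,(u*k,v*k),False)>=0)*1e9+cv2.contourArea(c))
    return (best[:,0,:]+.5)/k-.5
def onplane(name,c,z): return np.array([plane(C[name],p,z)[:2] for p in c])
E
python3 - <<'E'
from seg import *
hs=cv2.cvtColor(t,cv2.COLOR_BGR2HSV)
for n,p in dict(rA=(343,181),rB=(341,219),rS=(271,232),sq=(255,270),sqlit=(270,258),bench=(300,215),jar=(311,238),bot=(216,224),cap=(210,219),vial=(385,195),timer=(335,146),shadow=(290,260)).items(): print(n,hs[p[1],p[0]])
grey=lambda h,s_,v:(v>130)&(s_<90)
for n,sd in {'top':dict(rA=(343,181),rB=(341,219),rS=(271,232)),'scene':dict(rA=(358,247),rB=(318,272),rS=(247,225))}.items():
    for k,p in sd.items():
        c=onplane(n,blob(n,p,grey,30),.005); (x,y),(a,b),_=cv2.fitEllipse((c*1000).astype(np.float32)); print(n,k,x,y,'diam',a,b)
white=lambda h,s_,v:(v>150)&(s_<70)
dark=lambda h,s_,v:(v>80)
for n,p in {'top':(338,138),'scene':(389,216)}.items():
    c=onplane(n,blob(n,p,white,24),.015); print(n,'timer',cv2.minAreaRect((c*1000).astype(np.float32)))
for n,p in {'top':(255,268),'scene':(203,235)}.items():
    c=onplane(n,blob(n,p,dark,36),.005); print(n,'sq',cv2.minAreaRect((c*1000).astype(np.float32)))
c=onplane('top',blob('top',(311,238),white,20),.069);print('jar top',cv2.minEnclosingCircle((c*1000).astype(np.float32)),cv2.fitEllipse((c*1000).astype(np.float32)))
green=lambda h,s_,v:(h>60)&(h<90)&(s_>120)
for n,p in {'top':(384,195),'scene':(387,279)}.items():
    c=onplane(n,blob(n,p,green,16),.045); print(n,'vial cap',cv2.fitEllipse((c*1000).astype(np.float32)))
E
```

```text
rA [109  34 215]
rB [107  31 223]
rS [108  29 223]
sq [109  35 140]
sqlit [109  33 169]
bench [103  57  71]
jar [105   2 250]
bot [ 15 197 105]
cap [114  20  64]
vial [ 76 176 170]
timer [ 80  30 219]
shadow [103  73  63]
top rA 558.5471801757812 76.10617065429688 diam 80.66883850097656 81.7029800415039
top rB 450.45758056640625 83.5189208984375 diam 68.74175262451172 69.93313598632812
top rS 416.36602783203125 272.6549377441406 diam 46.683990478515625 47.3345947265625
scene rA 560.3432006835938 75.14871978759766 diam 80.94815063476562 82.4963150024414
scene rB 452.27899169921875 82.83873748779297 diam 69.03467559814453 70.48251342773438
scene rS 418.2563781738281 271.9378356933594 diam 47.13339614868164 48.719879150390625
top timer ((671.6801147460938, 90.17092895507812), (58.68811798095703, 65.718994140625), 17.4801082611084)
scene timer ((668.9923706054688, 86.89309692382812), (68.54082489013672, 65.85731506347656), 17.40291976928711)
top sq ((328.8822021484375, 309.76690673828125), (86.87301635742188, 94.5094985961914), 1.633333683013916)
scene sq ((330.1689758300781, 308.053955078125), (86.04895782470703, 97.29269409179688), 3.0389983654022217)
jar top ((399.58624267578125, 169.2470703125), 28.509855270385742) ((399.5367126464844, 169.20626831054688), (55.48283004760742, 55.80288314819336), 28.589813232421875)
top vial cap ((514.2589721679688, -30.50054931640625), (21.636703491210938, 22.72789192199707), 5.5648322105407715)
scene vial cap ((513.8441772460938, -32.43977355957031), (20.208728790283203, 26.095027923583984), 119.68768310546875)
```

Sizes fit the given ones well. Now the bottle (brown mask) and the heater and photometer footprints near the grasp spots.

Run:
```python
from seg import *
brown=lambda h,s_,v:(h<25)&(s_>90)&(v>35)
ns=np.array([0.375,.218]); 
for n,p in {'top':(217,224),'scene':(217,176)}.items():
    b=blob(n,p,brown,25); print(n,b.min(0),b.max(0))
    o=C[n][1][:2,3]
    c=onplane(n,b,0.); d=c.mean(0)-o; d/=np.linalg.norm(d); e=np.array([-d[1],d[0]])
    r=(c-o)@d; l=(c-o)@e
    near=r.min(); sel=r<near+.02; 
    print(n,'near',near,'lat range',l.min(),l.max(),'center est',o+d*(near+.0225)+e*(l.min()+l.max())/2)
# jar in scene: near-bottom
white=lambda h,s_,v:(v>150)&(s_<70)
b=blob('scene',(270,247),white,25);o=C['scene'][1][:2,3];c=onplane('scene',b,0.);d=c.mean(0)-o;d/=np.linalg.norm(d);e=np.array([-d[1],d[0]]);r=(c-o)@d;l=(c-o)@e
print('jar scene',o+d*(r.min()+.028)+e*(l[r<r.min()+.06].min()+l[r<r.min()+.06].max())/2, 'lat',l.min(),l.max())
# heater corners (bottom front in scene z=0; top in top-view z=.14)
for nm,uv in dict(hl=(256,198),hr=(340,208)).items(): print('heater scene base',nm,plane(C['scene'],uv,0)[:2])
for nm,uv in dict(fl=(250,203),fr=(311,186),bl=(206,134),br=(268,97),low=(250,205)).items(): print('heater top z.1',nm,plane(C['top'],uv,.10)[:2])
for nm,uv in dict(a=(375,107),b=(410,172),c=(480,137)).items(): print('photom top',nm,plane(C['top'],uv,.0)[:2],plane(C['top'],uv,.14)[:2])
for nm,uv in dict(a=(437,305),b=(444,255)).items(): print('photom scene base',nm,plane(C['scene'],uv,0)[:2])
c=onplane('top',blob('top',(338,138),white,24),.015); print(cv2.boxPoints(cv2.minAreaRect((c*1000).astype(np.float32))))
print(cv2.boxPoints(((328.9,309.8),(84,92),2.)))
```

```text
top [204.375 212.625] [222.625 229.625]
top near 0.1999703039202436 lat range -0.024097975106795073 0.023332370010296373 center est [0.4438 0.4295]
scene [205.875 162.375] [225.375 189.125]
scene near 0.7477583592011803 lat range -0.023527787692976424 0.022973086014947512 center est [0.448  0.4307]
jar scene [0.4048 0.1738] lat -0.030699593064272845 0.030925607724814425
heater scene base hl [0.4882 0.3284]
heater scene base hr [0.6156 0.1802]
heater top z.1 fl [0.4849 0.3225]
heater top z.1 fr [0.5281 0.1687]
heater top z.1 bl [0.6627 0.4372]
heater top z.1 br [0.7594 0.2787]
heater top z.1 low [0.4799 0.3224]
photom top a [ 0.7663 -0.0158] [0.718 0.013]
photom top b [ 0.5819 -0.1091] [ 0.5564 -0.0687]
photom top c [ 0.6798 -0.3041] [ 0.6422 -0.2396]
photom scene base a [ 0.5719 -0.1129]
photom scene base b [ 0.6826 -0.0517]
[[633.8209 112.6988]
 [653.5613  50.0146]
 [709.5393  67.6431]
 [689.799  130.3272]]
[[285.3202 354.3062]
 [288.5309 262.3622]
 [372.4798 265.2938]
 [369.269  357.2378]]
```

Run:
```python
import cv2
t=cv2.imread('pics/top0.png')
cv2.imwrite('pics/tz2.png',cv2.resize(t[20:220,190:450],None,fx=3,fy=3,interpolation=cv2.INTER_CUBIC))
```

```text
(no output)
```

View pics/tz2.png

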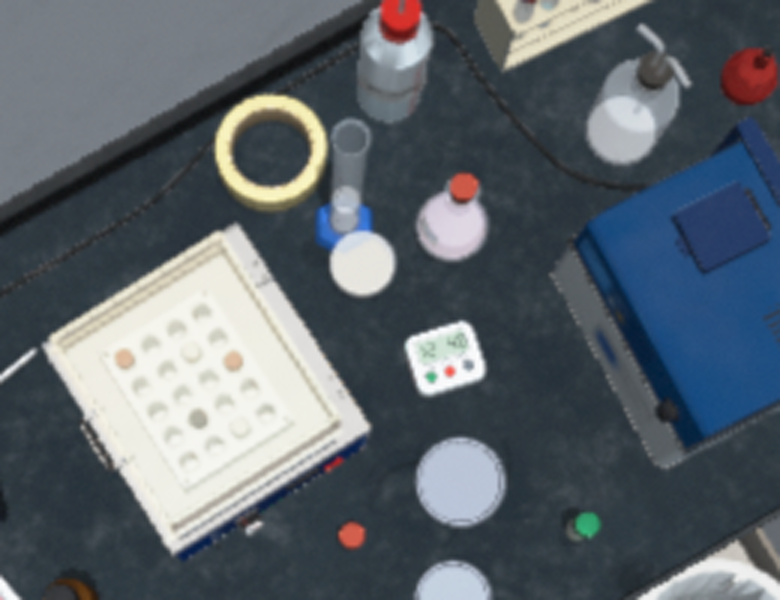

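Bottle is about (0.445, 0.430). The jar disagrees by 7 mm between views (top (0.400,0.169), scene (0.405,0.174)); the lower-edge estimate is likely shaded, so I'll check it with the wrist camera from a hover. First the jar.

```bash
cat >> h.py <<'E'
def ori(deg):
    a=np.radians(deg);return np.array([[np.cos(a),0,-np.sin(a)],[np.sin(a),0,np.cos(a)],[0,-1,0.]])
def st(m=''):
    print(m,'t=%.2f'%ctrl.current_t(),'pos',ctrl.current_tool_pos(),'grip %.3f'%ctrl.current_grip_width(),'F',ctrl.current_contact_force())
def snap(name,fn):
    c=cam(name);im=ctrl.read_camera(name);cv2.imwrite('pics/'+fn,im);return c,im
E
python3 - <<'E'
from h import *
ct=cam('top')
for n,uv,z in [('heater right',(313,163),.14),('heater fl',(250,203),.14),('flask base',(341,102),0),('flask body',(341,96),.03),('dish',(311,107),.01)]: print(n,plane(ct,uv,z)[:2])
p=ctrl.current_tool_pos(); ctrl.move_l([p[0],p[1],.25],vel=.25)
ctrl.goto([.40,.17,.25],ori(20)); st('over')
ctrl.move_l([.40,.17,.17],vel=.25); st('hover')
print(ctrl.current_q())
c,im=snap('wrist','w_jar.png'); print(proj(c,(.4,.17,.069)),proj(c,(.405,.174,.069)))
E
```

```text
heater right [0.5788 0.1656]
heater fl [0.4807 0.3184]
flask base [0.7811 0.0791]
flask body [0.7873 0.0826]
dish [0.7636 0.1638]
over t=2.18 pos [0.4001 0.1706 0.2499] grip 0.999 F [-0.6986  0.3011 -0.8093]
hover t=2.65 pos [0.4    0.1705 0.1703] grip 0.999 F [-0.2642  0.2611  0.4373]
[ 15.2041  14.0848 103.5506   0.0014  62.4156  -4.8553]
[281.959  201.7817] [288.5811 199.6185]
```

View pics/w_jar.png

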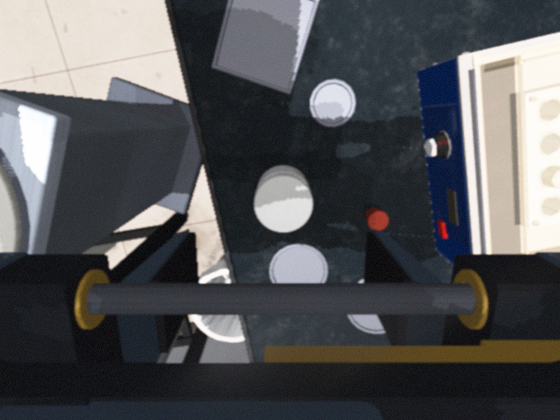

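The wrist view shows the jar cap centred at about (284,203), against a predicted (282,202) for the top-camera position. That confirms (0.401, 0.170). Grasping.

Run:
```python
from h import *
x,y=.401,.1697
print(ctrl.move_l([x,y,.015],vel=.2,contact_N=12)); st('down')
ctrl.command_gripper(0.0); st('grip')
ctrl.move_l([x,y,.12],vel=.2); st('lift')
snap('wrist','w_jar2.png')
```

```text
False
down t=3.62 pos [0.4018 0.1699 0.016 ] grip 1.000 F [ 0.4913  0.3492 -0.4187]
grip t=4.28 pos [0.4012 0.1698 0.0151] grip 0.596 F [ 0.7632 -0.111   3.559 ]
lift t=4.96 pos [0.4005 0.1696 0.1193] grip 0.599 F [ 0.1335  0.0721 -2.1591]
```

View pics/w_jar2.png

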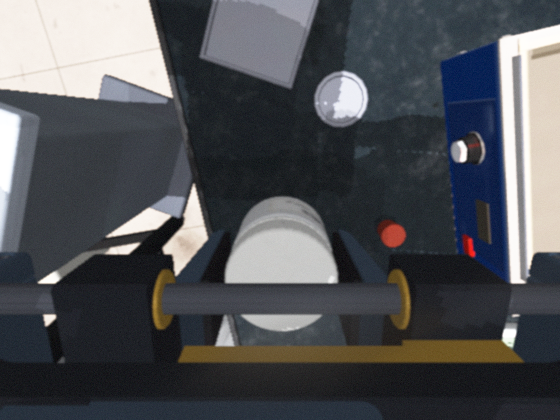

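The jar is held upright between the pads (cap at (282,265), grip width 54 mm). Placing it in the large rest.

```bash
cat >> h.py <<'E'
def place(x,y,zg,open_to,vel=.2,vlow=.04):
    """lower from present height to grasp height zg+2 mm floor, stop on contact, open a bit"""
    p=ctrl.current_tool_pos()
    ctrl.move_l([x,y,zg+.014],vel=vel); st('near')
    r=ctrl.move_l([x,y,zg+.0005],vel=vlow,contact_N=3); st('down contact %s'%r)
    return r
E
python3 - <<'E'
from h import *
x,y=.5595,.0756
ctrl.move_l([x,y,.12],vel=.25); st('over')
place(x,y,.0155,.8)
E
```

```text
over t=5.89 pos [0.558  0.076  0.1193] grip 0.596 F [-0.3942 -0.5761 -1.5192]
near t=6.49 pos [0.5594 0.0761 0.0302] grip 0.597 F [ 0.1572 -0.2406 -1.3574]
down contact True t=6.86 pos [0.5604 0.0757 0.0169] grip 0.598 F [1.7854 0.8824 3.8931]
```

Contact came at z=16.9 mm; the floor is expected at 17.1 and the rim at 20, so it is on the floor. Releasing.

Run:
```python
from h import *
ctrl.command_gripper(.8); st('open')
p=ctrl.current_tool_pos(); ctrl.move_l([p[0],p[1],.22],vel=.3); st('up')
ctrl.goto([.445,.43,.22],ori(40)); st('bottle')
ctrl.command_gripper(1.0)
ctrl.move_l([.445,.43,.16],vel=.25); st('hover')
c,im=snap('wrist','w_bot.png'); snap('scene','s1.png'); t=snap('top','t1.png')
print(proj(c,(.445,.43,.087)),proj(c,(.445,.43,.055)),proj(c,(.445,.43,0)))
```

```text
open t=7.35 pos [0.5594 0.0757 0.0164] grip 0.800 F [-0.0067  0.0612 -0.1618]
up t=8.18 pos [0.5588 0.0757 0.2192] grip 0.802 F [-0.184  -0.2941 -0.2779]
bottle t=9.57 pos [0.4456 0.4291 0.2198] grip 0.797 F [-0.5762 -0.5093  0.0515]
hover t=10.44 pos [0.4448 0.4299 0.1601] grip 0.999 F [ 0.4143  0.1469 -0.0699]
[282.8189 209.8537] [282.7032 200.7733] [282.5499 188.7388]
```

View pics/w_bot.png

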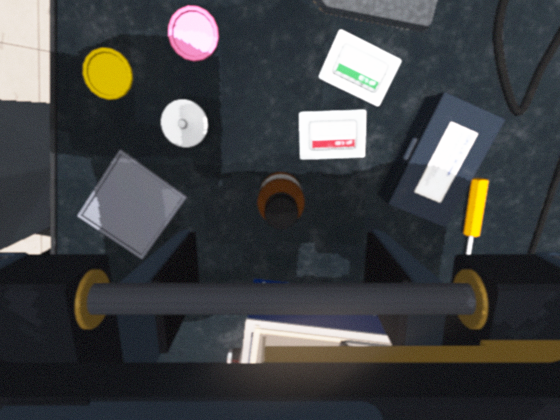

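View pics/s1.png

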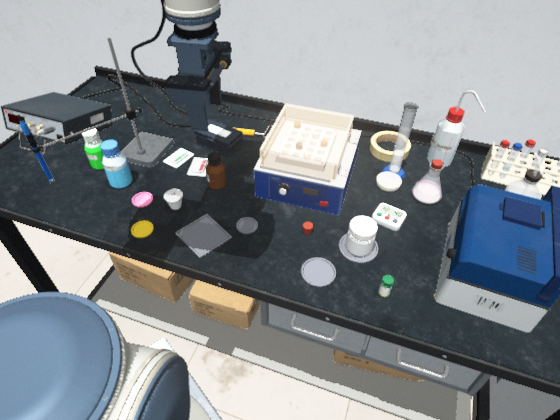

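The jar stands in the large rest (scene (362,236)). The bottle appears at (282,200) body and (282,210) cap, right as predicted. Grasping it.

Run:
```python
from h import *
x,y=.445,.43
print(ctrl.move_l([x,y,.018],vel=.2,contact_N=12)); st('down')
ctrl.command_gripper(0.0); st('grip')
zg=ctrl.current_tool_pos()[2]
ctrl.move_l([x,y,.14],vel=.2); st('lift')
snap('wrist','w_bot2.png')
# straight line passes bottle over rests; heater face check: route via (0.40,0.27)
ctrl.move_l([.40,.28,.14],vel=.25)
x,y=.4513,.0832
ctrl.goto([x,y,.14],ori(40)); st('over')
place(x,y,zg,.8)
print('zg',zg)
snap('scene','s2.png')
```

```text
False
down t=11.45 pos [0.4457 0.4305 0.0192] grip 0.996 F [ 0.5005 -0.316   0.383 ]
grip t=12.27 pos [0.445 0.43  0.018] grip 0.472 F [0.5231 0.5319 0.4955]
lift t=13.03 pos [0.4444 0.4295 0.1389] grip 0.460 F [-0.1125 -0.3292 -1.9742]
over t=14.68 pos [0.4517 0.0839 0.1399] grip 0.463 F [ 0.0457  0.1042 -0.8973]
near t=15.37 pos [0.4516 0.0839 0.0325] grip 0.464 F [ 0.0912 -0.497  -0.4021]
down contact True t=15.72 pos [0.4517 0.0831 0.0195] grip 0.470 F [-2.1451 -3.144   7.0091]
zg 0.017987948357473874
```

View pics/w_bot2.png

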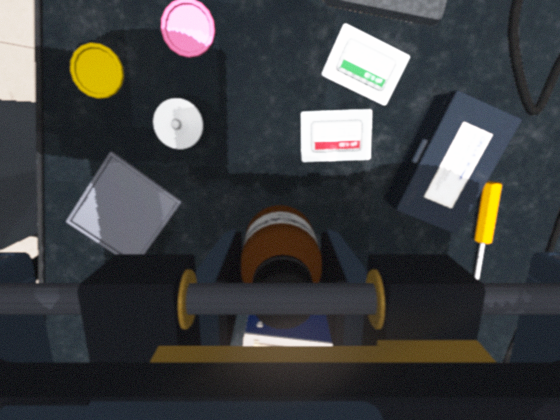

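View pics/s2.png

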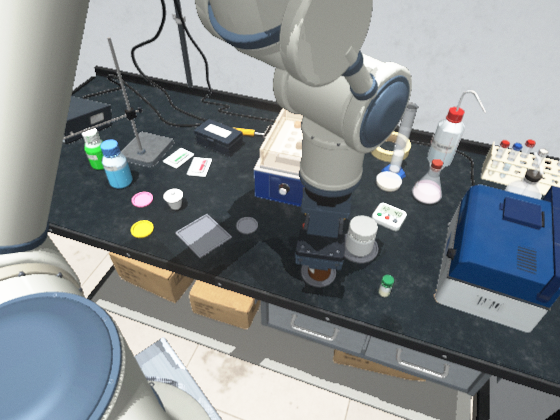

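The bottle is down in the middle rest (contact at 19.5 mm, 20.0 expected), held upright. Releasing it, then on to the vial.

Run:
```python
from h import *
ctrl.command_gripper(.65); st('open')
p=ctrl.current_tool_pos(); ctrl.move_l([p[0],p[1],.2],vel=.3); st('up')
x,y=.5145,-.031
ctrl.goto([x,y,.2],ori(38)); st('vial')
ctrl.move_l([x,y,.12],vel=.25); st('hover')
c,im=snap('wrist','w_vial.png'); snap('scene','s3.png'); snap('top','t3.png')
print(proj(c,(x,y,.045)),proj(c,(x,y,0)))
hsv=cv2.cvtColor(im,cv2.COLOR_BGR2HSV);m=cv2.inRange(hsv,(60,110,40),(92,255,255));m[290:]=0
cs,_=cv2.findContours(m,cv2.RETR_EXTERNAL,cv2.CHAIN_APPROX_NONE);b=max(cs,key=cv2.contourArea);(u,v),(a,bb),_=cv2.fitEllipse(b);print(u,v,a,bb,'cap centre at z.04',plane(c,(u,v),.042))
```

```text
open t=16.24 pos [0.4515 0.0833 0.0194] grip 0.647 F [ 0.3424 -0.3641  0.9429]
up t=16.99 pos [0.4512 0.0833 0.1997] grip 0.647 F [-0.1557  0.1645 -0.758 ]
vial t=17.57 pos [ 0.5138 -0.0314  0.1985] grip 0.647 F [ 0.0814  0.0463 -0.5891]
hover t=18.04 pos [ 0.5141 -0.0302  0.1202] grip 0.652 F [ 0.3125  0.5776 -0.0318]
[282.2734 210.2011] [282.1666 198.0072]
283.2841796875 210.89271545410156 25.364431381225586 26.0350284576416 cap centre at z.04 [ 0.5161 -0.0316  0.042 ]
```

View pics/w_vial.png

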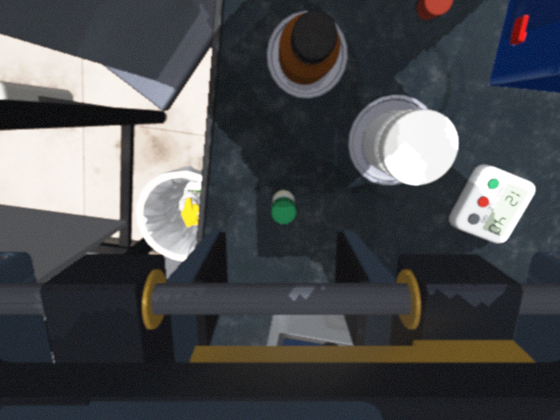

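View pics/s3.png

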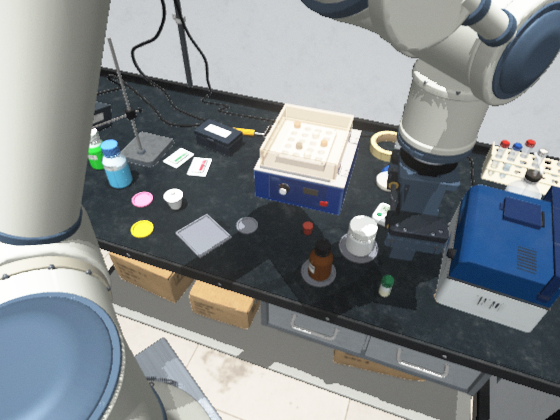

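Bottle and jar both stand in their rests (wrist (310,45) and (405,145)); the vial cap is at (283,211), 1 px from the prediction. Grasping the vial.

Run:
```python
from h import *
x,y=.515,-.0312
print(ctrl.move_l([x,y,.010],vel=.15,contact_N=10)); st('down')
ctrl.command_gripper(0.0); st('grip')
zg=ctrl.current_tool_pos()[2]; print('zg',zg)
ctrl.move_l([x,y,.16],vel=.2); st('lift')
snap('wrist','w_vial2.png')
x,y=.4173,.2723
ctrl.goto([x,y,.16],ori(38)); st('over')
place(x,y,zg,.6)
```

```text
False
down t=19.07 pos [ 0.5156 -0.0313  0.0108] grip 0.651 F [-0.8044 -0.6607  0.1698]
grip t=19.80 pos [ 0.5151 -0.0312  0.01  ] grip 0.196 F [0.1001 1.1351 2.0728]
zg 0.010024033804844595
lift t=20.70 pos [ 0.5143 -0.0311  0.1591] grip 0.198 F [-0.7048 -0.1413 -0.8722]
over t=21.97 pos [0.4178 0.2716 0.1598] grip 0.199 F [ 0.1319 -0.9007 -0.301 ]
near t=22.80 pos [0.418  0.2722 0.0247] grip 0.202 F [ 0.0579  0.2064 -0.5327]
down contact True t=23.16 pos [0.4182 0.2727 0.0114] grip 0.203 F [-0.2081  1.0582 -0.1254]
```

View pics/w_vial2.png

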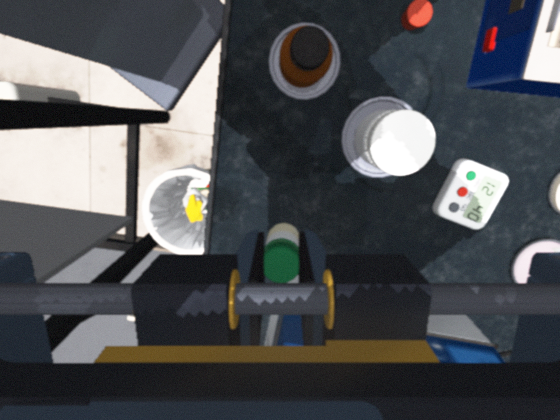

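Contact at 11.4 mm (12 expected), so the vial is on the floor of the small rest. Releasing, then over to the timer to look at it and the heater and photometer clearances.

Run:
```python
from h import *
ctrl.command_gripper(.45); st('open')
p=ctrl.current_tool_pos(); ctrl.move_l([p[0],p[1],.12],vel=.2); ctrl.move_l([p[0],p[1],.25],vel=.3); st('up')
x,y=.6705,.0895
ctrl.goto([x,y,.25],ori(107.5)); st('timer')
ctrl.command_gripper(1.0)
ctrl.move_l([x,y,.20],vel=.25); st('hover')
c,im=snap('wrist','w_tim.png'); snap('scene','s4.png'); snap('top','t4.png')
print(proj(c,(x,y,.015)))
hsv=cv2.cvtColor(im,cv2.COLOR_BGR2HSV);m=cv2.inRange(hsv,(0,0,140),(180,75,255));u,v=proj(c,(x,y,.015)).astype(int)
w=np.zeros_like(m);w[v-60:v+60,u-60:u+60]=1;m*=w;m=cv2.morphologyEx(m,cv2.MORPH_CLOSE,np.ones((7,7)))
cs,_=cv2.findContours(m,cv2.RETR_EXTERNAL,cv2.CHAIN_APPROX_NONE);b=max(cs,key=cv2.contourArea)
q=np.array([plane(c,p[0],.015)[:2] for p in b])*1000;print(cv2.minAreaRect(q.astype(np.float32)),cv2.boundingRect(b))
```

```text
open t=23.70 pos [0.4176 0.2724 0.0115] grip 0.450 F [ 0.2375 -1.1799  0.0996]
up t=24.98 pos [0.4173 0.2722 0.2491] grip 0.454 F [ 0.0302 -0.2512 -1.0036]
timer t=26.48 pos [0.6699 0.09   0.2493] grip 0.450 F [0.8742 0.3565 0.2969]
hover t=27.71 pos [0.67   0.0894 0.1998] grip 1.000 F [-0.0869 -0.4067  0.4385]
[281.5781 186.3445]
((674.155517578125, 88.498779296875), (55.837093353271484, 63.41666793823242), 18.152124404907227) (252, 165, 56, 48)
```

View pics/w_tim.png

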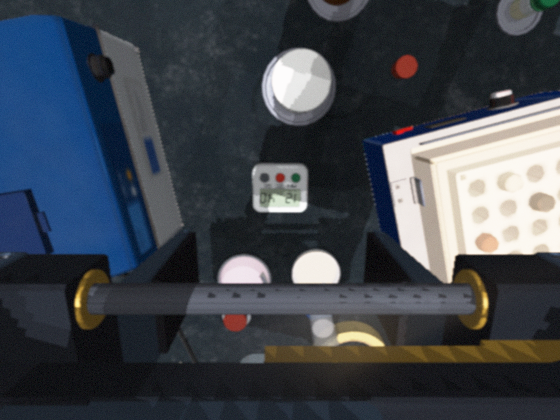

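View pics/s4.png

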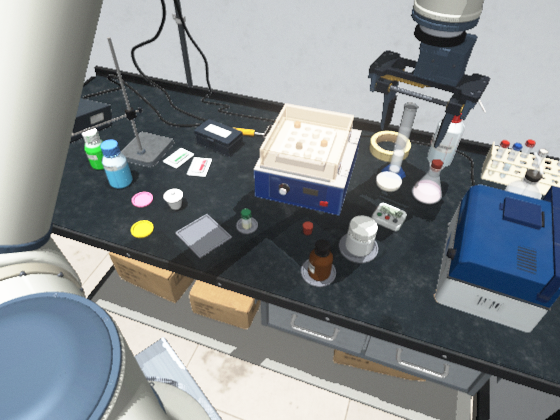

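View pics/t4.png

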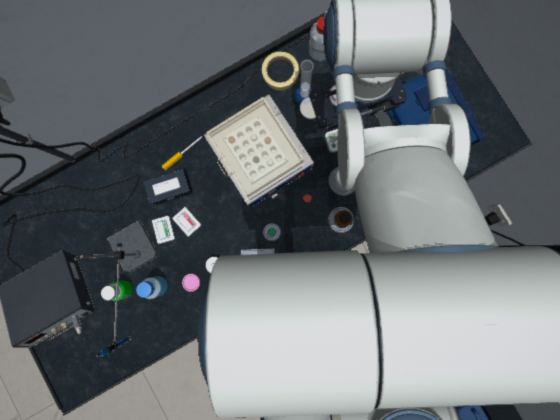

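All three are standing in their rests. In the wrist view the timer is at (280,188), the heater's right side runs from (365,138) to (388,240), the photometer base from (137,45) to (183,225), and the flask is at (245,275). Next I'll check the gripper-body clearance in the tool frame before descending.

```bash
python3 - <<'E'
from h import *
c=cam('wrist');R=ctrl.current_eef_rot();p=ctrl.current_tool_pos()
def tool(uv,z):
    q=R.T@(plane(c,uv,z)-p); return q[[0,2]]*1000
for n,uv,zs in [('heater base front',(365,138),(0,)),('heater base mid',(378,200),(0,)),('heater base back',(388,240),(0,)),('heater top front',(385,143),(.08,.14)),('heater top back',(412,265),(.08,.14)),
  ('photo',(137,45),(0,)),('photo',(183,225),(0,)),('phototop',(130,270),(.14,)),('flask',(245,275),(.03,.0)),('flask cap',(236,322),(.10,.13)),('flask near edge',(245,255),(.0,.02)),('dish',(316,272),(.0,.02)),('timer',(280,188),(.015,))]:
    print(n,uv,[tool(uv,z) for z in zs])
E
python3 - <<'E'
import cv2
s=cv2.imread('pics/s4.png');cv2.imwrite('pics/s4z.png',cv2.resize(s[80:280,250:510],None,fx=3,fy=3,interpolation=cv2.INTER_CUBIC))
E
```

```text
heater base front (365, 138) [array([96.9255, 53.0004])]
heater base mid (378, 200) [array([117.731 , -21.2549])]
heater base back (388, 240) [array([134.3412, -73.2644])]
heater top front (385, 143) [array([96.4896, 52.9127]), array([78.3559, 57.1418])]
heater top back (412, 265) [array([134.5455, -71.058 ]), array([109.3032, -43.672 ])]
photo (137, 45) [array([-157.3617,  152.0458])]
photo (183, 225) [array([-123.3197,  -53.41  ])]
phototop (130, 270) [array([-128.4136,  -48.3594])]
flask (245, 275) [array([ -44.2839, -107.0576]), array([ -47.8151, -121.8156])]
flask cap (236, 322) [array([ -46.7324, -125.1469]), array([ -42.1367, -105.1575])]
flask near edge (245, 255) [array([-47.0094, -93.7473]), array([-44.6954, -85.3078])]
dish (316, 272) [array([  44.5703, -117.5025]), array([  42.3191, -107.8788])]
timer (280, 188) [array([-2.0339, -3.2491])]
```

View pics/s4z.png

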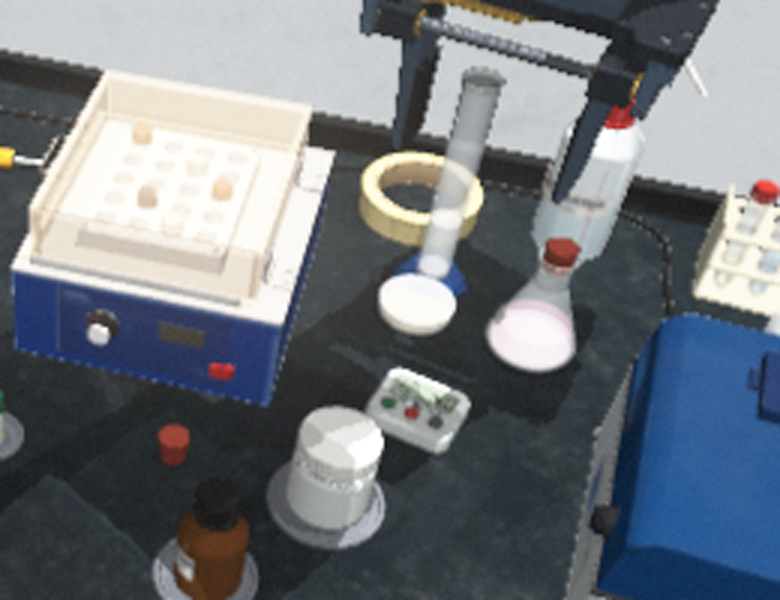

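The heater's corner sits at (97, 53) mm in the tool frame against a body extent of (89, 38), and its nearest part is only about 80 mm high, so the body clears it; the flask is also clear. Grasping the timer.

Run:
```python
from h import *
x,y=.673,.0888
print(ctrl.move_l([x,y,.04],vel=.15,ori=ori(107.6),contact_N=10)); 
print(ctrl.move_l([x,y,.0065],vel=.06,contact_N=8)); st('down')
ctrl.command_gripper(0.0); st('grip')
zg=ctrl.current_tool_pos()[2]; print('zg',zg)
ctrl.move_l([x,y,.05],vel=.1); st('lift')
snap('wrist','w_tim2.png')
```

```text
False
False
down t=29.78 pos [0.6731 0.0888 0.0065] grip 0.998 F [-0.2069 -0.2439  0.0129]
grip t=31.15 pos [0.673  0.0888 0.0065] grip 0.005 F [-0.5089  0.3794 -0.5243]
zg 0.006510073944695334
lift t=31.73 pos [0.6729 0.0888 0.0499] grip 0.007 F [-0.0232  0.4926 -0.0365]
```

View pics/w_tim2.png

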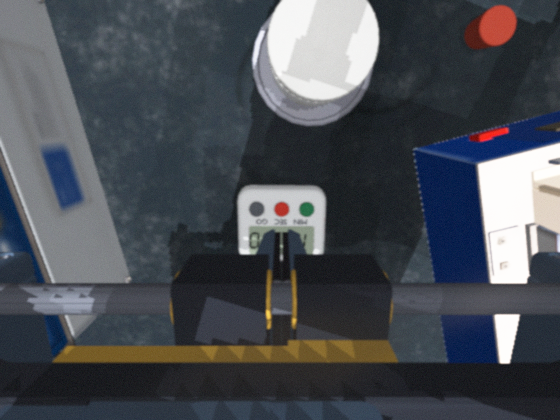

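The fingers shut fully (width 0) without catching the timer, which is still flat at (282,218) in the wrist view. I need to find out why before retrying, so I'll check where the timer is now and how the finger tips sit against it.

Run:
```python
from h import *
x,y=.673,.0888
snap('scene','s5a.png')
ctrl.move_l([x,y,.20],vel=.25)
c,im=snap('wrist','w_tim3.png'); snap('scene','s5.png')
hsv=cv2.cvtColor(im,cv2.COLOR_BGR2HSV);m=cv2.inRange(hsv,(0,0,140),(180,75,255));u,v=proj(c,(x,y,.015)).astype(int)
w=np.zeros_like(m);w[v-60:v+60,u-60:u+60]=1;m*=w;m=cv2.morphologyEx(m,cv2.MORPH_CLOSE,np.ones((7,7)))
cs,_=cv2.findContours(m,cv2.RETR_EXTERNAL,cv2.CHAIN_APPROX_NONE);b=max(cs,key=cv2.contourArea)
q=np.array([plane(c,p[0],.015)[:2] for p in b])*1000;print(cv2.minAreaRect(q.astype(np.float32)),cv2.boundingRect(b))
s=cv2.imread('pics/s5a.png');a=cv2.resize(s[130:260,330:460],None,fx=4,fy=4,interpolation=cv2.INTER_CUBIC)
cv2.imwrite('pics/z5.png',a)
```

```text
((674.212890625, 88.33944702148438), (54.103614807128906, 63.61616516113281), 17.589385986328125) (253, 164, 56, 47)
```

View pics/z5.png

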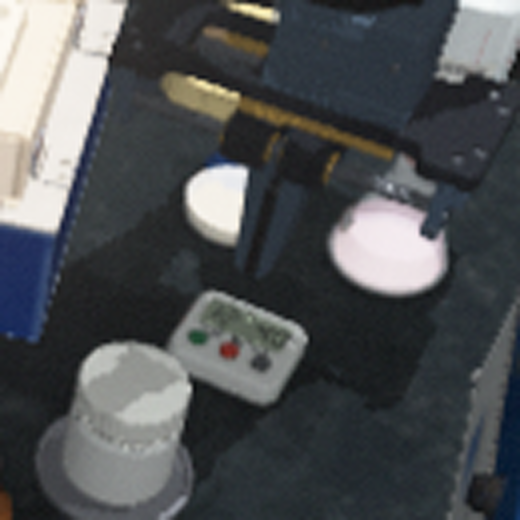

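View pics/w_tim3.png

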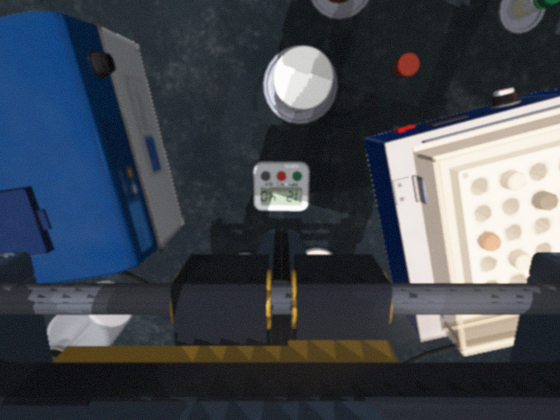

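Run:
```python
from h import *
cs=cam('scene')
for z in (.05,.055,.06,.065,.07): print(z,proj(cs,(.6729,.0888,z)))
s=cv2.imread('pics/s5.png');print(ctrl.current_tool_pos())
p=ctrl.current_tool_pos()
for dz in (0,.005,.01,.015): print(dz,proj(cs,p+[0,0,dz]))
cv2.imwrite('pics/z6.png',cv2.resize(s[60:190,330:460],None,fx=5,fy=5,interpolation=cv2.INTER_CUBIC)[:600])
```

```text
0.05 [392.1373 202.8938]
0.055 [392.6101 201.2333]
0.06 [393.0867 199.5594]
0.065 [393.5671 197.8719]
0.07 [394.0515 196.1707]
[0.672  0.0887 0.198 ]
0 [407.6817 147.5457]
0.005 [408.2894 145.4077]
0.01 [408.9027 143.2502]
0.015 [409.5217 141.0728]
```

View pics/z6.png

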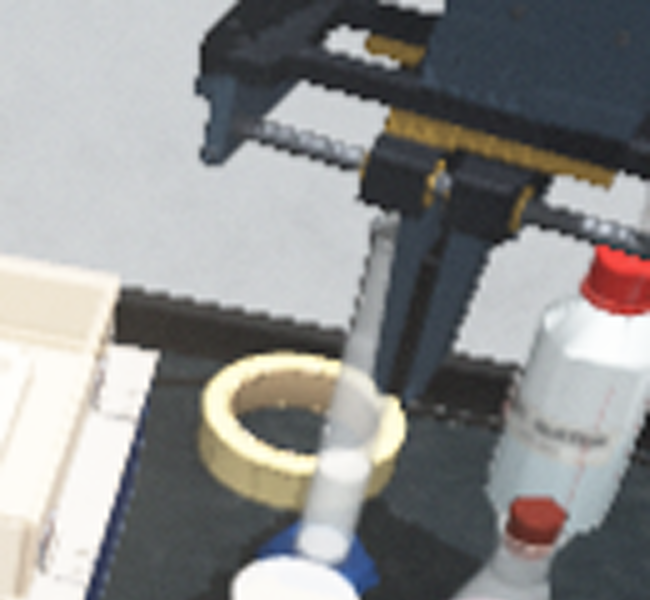

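The timer has not moved. In the scene view the shut tips show at about (393,199), which is roughly 10–12 mm above the reported TCP height, so the jaws closed over the 15 mm case. I'll reopen and feel for the bench slowly with the contact stop to find the true tip height.

Run:
```python
from h import *
x,y=.6737,.0886
ctrl.command_gripper(1.0)
print(ctrl.move_l([x,y,.02],vel=.15,ori=ori(107.6),contact_N=10))
print(ctrl.move_l([x,y,.0065],vel=.06,contact_N=8)); st('a')
print(ctrl.move_l([x,y,.0005],vel=.02,contact_N=4)); st('b')
snap('scene','s6.png')
s=cv2.imread('pics/s6.png')
cv2.imwrite('pics/z7.png',cv2.resize(s[150:270,320:460],None,fx=5,fy=5,interpolation=cv2.INTER_CUBIC))
```

```text
False
False
a t=35.80 pos [0.6733 0.0886 0.006 ] grip 0.998 F [-0.6822 -0.0893 -0.6533]
False
b t=36.25 pos [0.6737 0.0886 0.0004] grip 1.000 F [-0.5289  0.2996  0.4977]
```

View pics/z7.png

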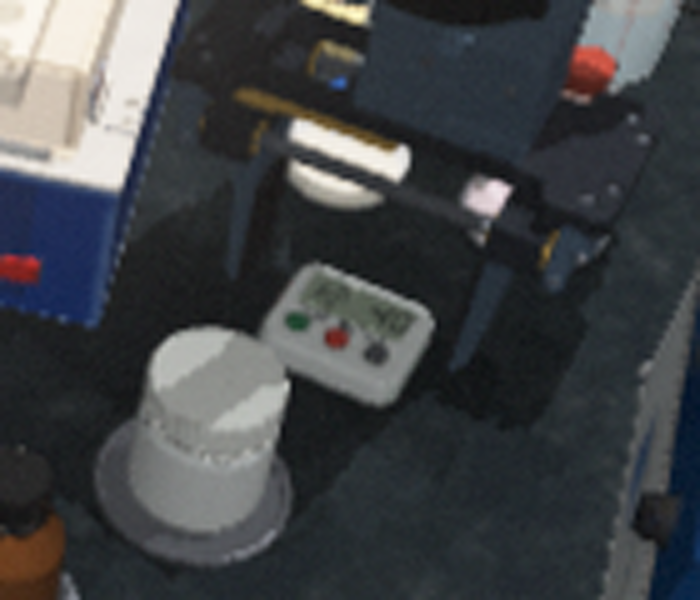

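At TCP z=0.4 mm there is still no bench contact; the finger tips show at (366,205) and (411,224), above the bench. I'll keep probing gently downwards.

Run:
```python
from h import *
x,y=.6737,.0886
for z in (-.003,-.006,-.009,-.012):
    r=ctrl.move_l([x,y,z],vel=.02,contact_N=4); st('z %s %s'%(z,r))
    if r: break
```

```text
z -0.003 False t=36.62 pos [ 0.6735  0.0886 -0.0032] grip 1.001 F [ 0.0346 -0.5415  1.1069]
z -0.006 False t=36.92 pos [ 0.6736  0.0886 -0.0062] grip 1.000 F [0.5842 0.3296 0.2168]
z -0.009 False t=37.23 pos [ 0.6736  0.0886 -0.0092] grip 1.001 F [-0.1204 -0.4103  0.0434]
z -0.012 False t=37.52 pos [ 0.6736  0.0886 -0.0122] grip 1.006 F [ 0.2995 -0.3471  0.0227]
```

Run:
```python
from h import *
x,y=.6737,.0886
for z in (-.014,-.016,-.018,-.020):
    r=ctrl.move_l([x,y,z],vel=.015,contact_N=4); st('z %s %s'%(z,r))
    if r: break
c,im=snap('wrist','w_tim4.png')
s=snap('scene','s7.png')[1]
cv2.imwrite('pics/z8.png',cv2.resize(s[150:270,320:460],None,fx=5,fy=5,interpolation=cv2.INTER_CUBIC))
```

```text
z -0.014 False t=37.81 pos [ 0.6736  0.0886 -0.0141] grip 1.000 F [ 0.1308 -0.7171 -0.0796]
z -0.016 False t=38.09 pos [ 0.6736  0.0886 -0.0161] grip 0.998 F [-0.0745  0.3546 -0.4139]
z -0.018 False t=38.38 pos [ 0.6736  0.0886 -0.0181] grip 1.004 F [-0.0583 -0.456   0.8938]
z -0.02 False t=38.66 pos [ 0.6736  0.0886 -0.0201] grip 0.997 F [-1.2296  0.5237 -0.8925]
```

View pics/z8.png

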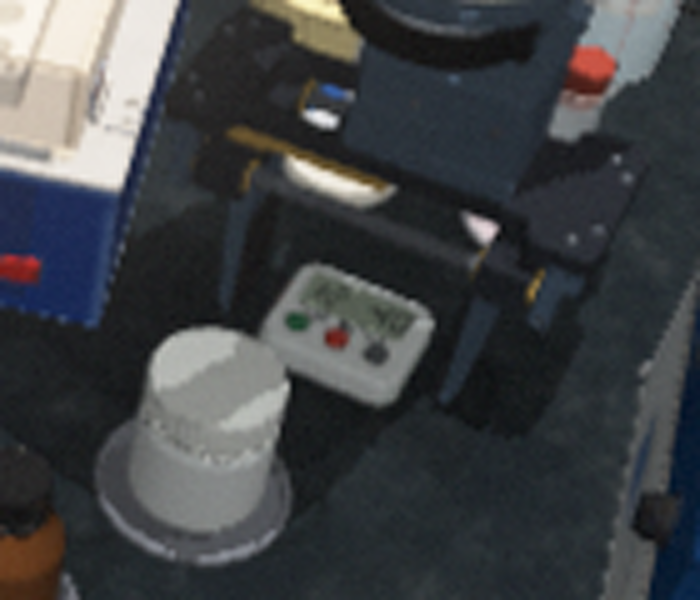

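View pics/w_tim4.png

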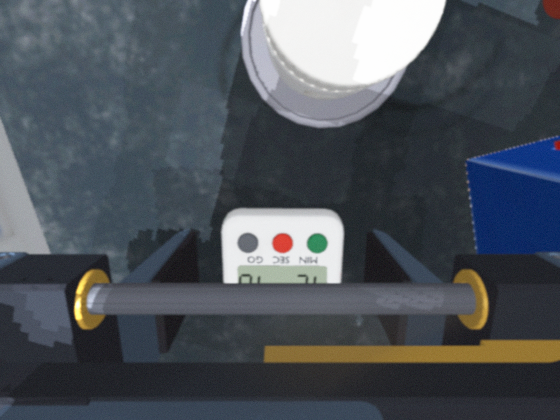

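There is still no contact at reading −20 mm. From the wrist view, with the pads 91 mm apart at u=195/367, I get the tips about 25–30 mm behind the stated TCP, so the earlier grips were simply higher on the bodies than intended. I'll continue the gentle probe in small steps.

Run:
```python
from h import *
x,y=.6737,.0886
for z in (-.022,-.024,-.026,-.028,-.030,-.032,-.034):
    r=ctrl.move_l([x,y,z],vel=.015,contact_N=3.5); st('z %s %s'%(z,r))
    if r: break
snap('wrist','w_tim5.png')
s=snap('scene','s8.png')[1]
cv2.imwrite('pics/z9.png',cv2.resize(s[150:270,320:460],None,fx=5,fy=5,interpolation=cv2.INTER_CUBIC))
```

```text
z -0.022 False t=39.04 pos [ 0.6736  0.0886 -0.0221] grip 1.000 F [-0.2113 -0.9723  0.2153]
z -0.024 False t=39.33 pos [ 0.6736  0.0886 -0.0241] grip 0.995 F [ 0.2192 -0.5414  0.5288]
z -0.026 False t=39.61 pos [ 0.6736  0.0886 -0.0261] grip 1.002 F [-0.1129 -0.2763 -0.1313]
z -0.028 False t=39.89 pos [ 0.6736  0.0886 -0.0281] grip 0.998 F [-0.0907  0.5288  0.0668]
z -0.03 True t=40.10 pos [ 0.674   0.0886 -0.0294] grip 0.997 F [-1.5843  0.3477  9.6076]
```

View pics/z9.png

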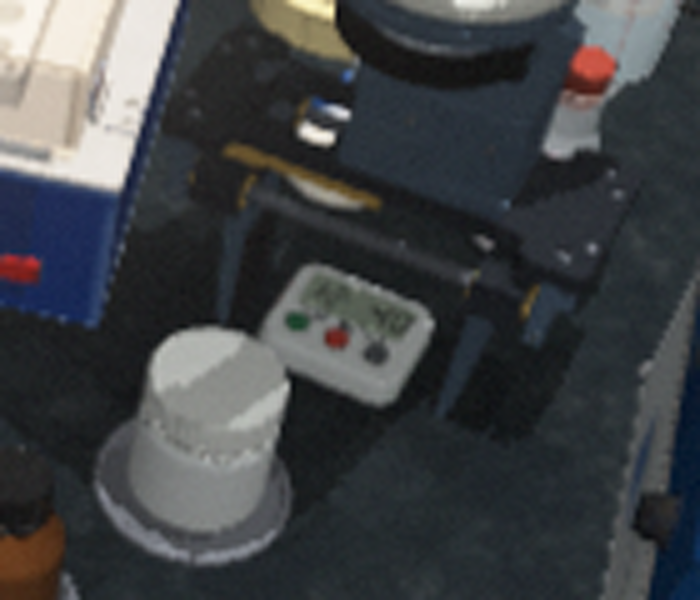

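Bench contact at reading −29.4 mm, so the tips really sit 29 mm behind the stated TCP. I'll grasp the timer with tips 5.5 mm above the bench, at reading −24 mm.

Run:
```python
from h import *
x,y=.6737,.0886
ctrl.move_l([x,y,-.0239],vel=.03); st('raise')
ctrl.command_gripper(0.0); st('grip')
print('zg',ctrl.current_tool_pos()[2])
ctrl.move_l([x,y,.02],vel=.08); st('lift')
snap('wrist','w_tim6.png')
s=snap('scene','s9.png')[1]
cv2.imwrite('pics/z10.png',cv2.resize(s[150:270,320:460],None,fx=5,fy=5,interpolation=cv2.INTER_CUBIC))
```

```text
raise t=40.56 pos [ 0.6738  0.0886 -0.0237] grip 0.998 F [ 0.3106  0.41   -0.0247]
grip t=41.07 pos [ 0.6736  0.0886 -0.024 ] grip 0.718 F [ 0.4369  0.1508 -1.1721]
zg -0.023985757190904025
lift t=41.77 pos [0.6736 0.0886 0.02  ] grip 0.719 F [-0.7828  0.1719 -0.3386]
```

View pics/w_tim6.png

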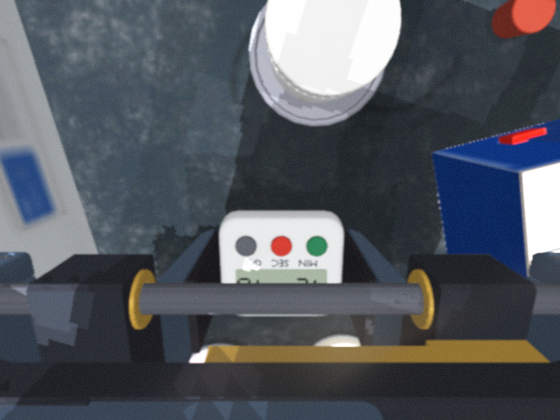

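View pics/z10.png

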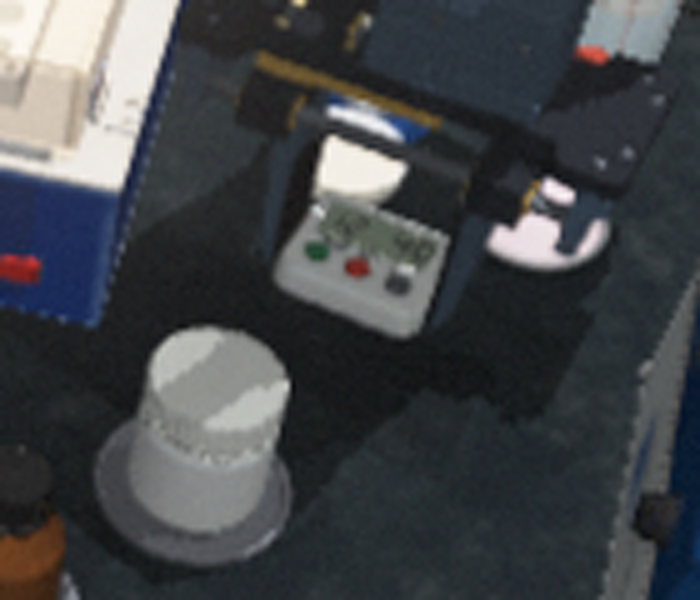

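The timer is held keys-up between the pads (65 mm wide, wrist (282,260)). Carrying it over the heater at a safe height to the square rest.

Run:
```python
from h import *
ctrl.move_l([.6737,.0886,.20],vel=.25)
x,y=.3295,.309
ctrl.goto([x,y,.20],ori(92.2)); st('over')
ctrl.move_l([x,y,.04],vel=.2); st()
c,im=snap('wrist','w_sq.png');s=snap('scene','s10.png')[1]
cv2.imwrite('pics/z11.png',cv2.resize(s[150:270,130:290],None,fx=4.5,fy=4.5,interpolation=cv2.INTER_CUBIC))
for dx,dy in ((42,46),(42,-46),(-42,46),(-42,-46)):
    a=np.radians(2.2);v=np.array([[np.cos(a),-np.sin(a)],[np.sin(a),np.cos(a)]])@[dx/1000,dy/1000];print(proj(c,(x+v[0],y+v[1],.005)))
```

```text
over t=44.24 pos [0.3304 0.309  0.2   ] grip 0.718 F [-0.4232 -0.2231 -1.1696]
 t=45.19 pos [0.3301 0.3092 0.0405] grip 0.718 F [ 0.4744 -0.9721 -0.8714]
[342.3442 276.4018]
[221.8132 276.4399]
[348.0952 166.4809]
[216.1438 166.5451]
```

View pics/w_sq.png

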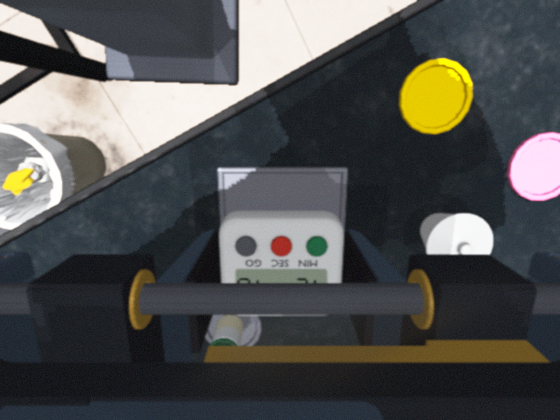

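View pics/z11.png

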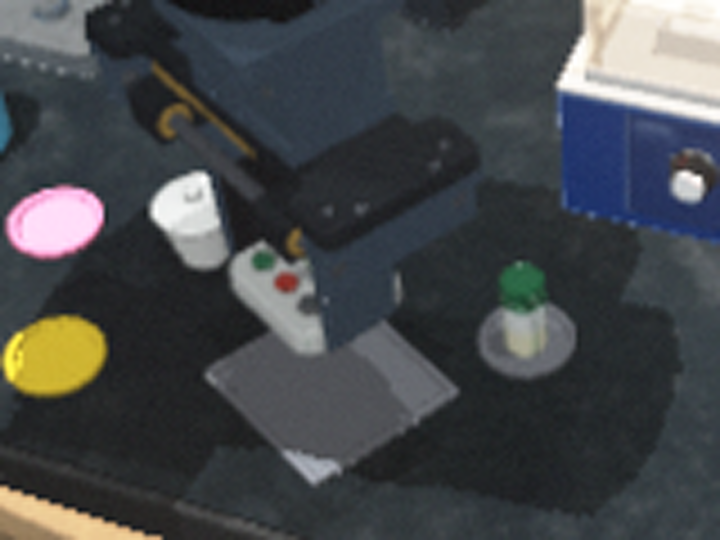

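The rest's near edge shows at (220–347,168), within 2–4 px of prediction (216–348,167), and it is parallel to the timer. Lowering.

Run:
```python
from h import *
x,y=.3295,.309
place(x,y,-.0245,.9)
snap('wrist','w_sq2.png');s=snap('scene','s11.png')[1]
cv2.imwrite('pics/z12.png',cv2.resize(s[150:270,130:290],None,fx=4.5,fy=4.5,interpolation=cv2.INTER_CUBIC))
```

```text
near t=45.69 pos [ 0.3294  0.3089 -0.0101] grip 0.718 F [-1.0064 -0.2711 -0.7141]
down contact True t=46.04 pos [ 0.3301  0.3095 -0.0225] grip 0.718 F [ 0.3322 -1.3546 -1.1866]
```

View pics/w_sq2.png

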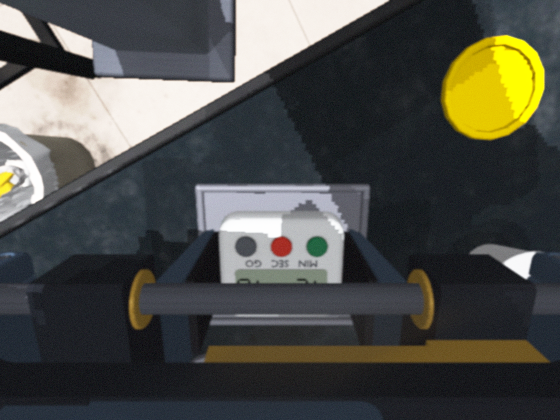

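View pics/z12.png

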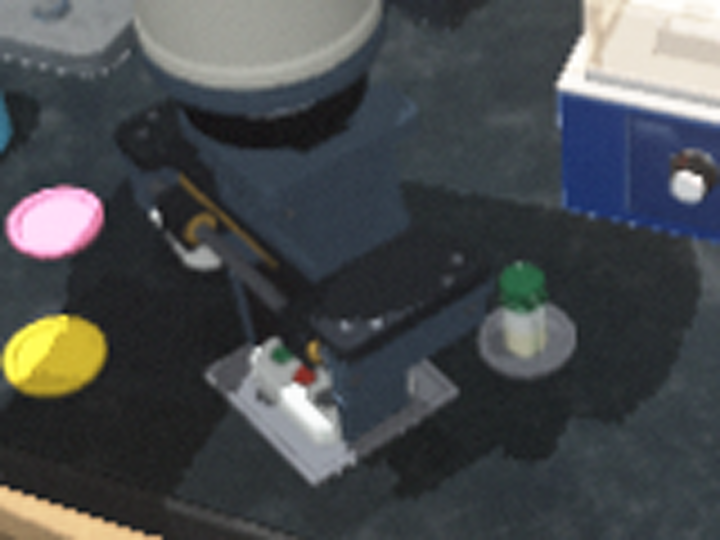

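The timer appears inside the rim (rest (197–368,185–322), timer (222–342,212–~312)), and contact came at the expected height. Releasing, backing out straight up, and moving aside for final checks.

Run:
```python
from h import *
ctrl.command_gripper(.85); st('open')
p=ctrl.current_tool_pos()
ctrl.move_l([p[0],p[1],.06],vel=.12); ctrl.move_l([p[0],p[1],.2],vel=.25); st('up')
snap('wrist','w_fin1.png')
# aside: back toward start pose region, high
ctrl.goto([.236,.579,.26],ori(68)); st('aside')
t=snap('top','t9.png')[1];s=snap('scene','s12.png')[1]
cv2.imwrite('pics/t9z.png',cv2.resize(t[110:310,190:410],None,fx=3,fy=3,interpolation=cv2.INTER_CUBIC))
cv2.imwrite('pics/s12z.png',cv2.resize(s[140:310,150:420],None,fx=2.9,fy=2.9,interpolation=cv2.INTER_CUBIC))
```

```text
open t=46.55 pos [ 0.3298  0.3093 -0.0225] grip 0.852 F [-0.2218 -0.0933  0.5553]
up t=48.10 pos [0.3294 0.3089 0.199 ] grip 0.851 F [-0.0453 -0.4621 -0.696 ]
aside t=49.27 pos [0.2364 0.578  0.2591] grip 0.852 F [ 0.5258 -0.1323  0.0166]
```

View pics/w_fin1.png

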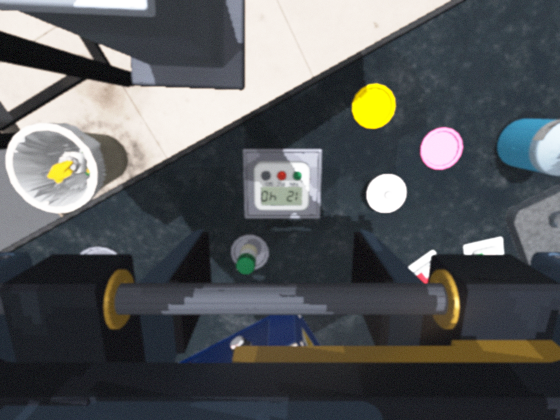

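View pics/t9z.png

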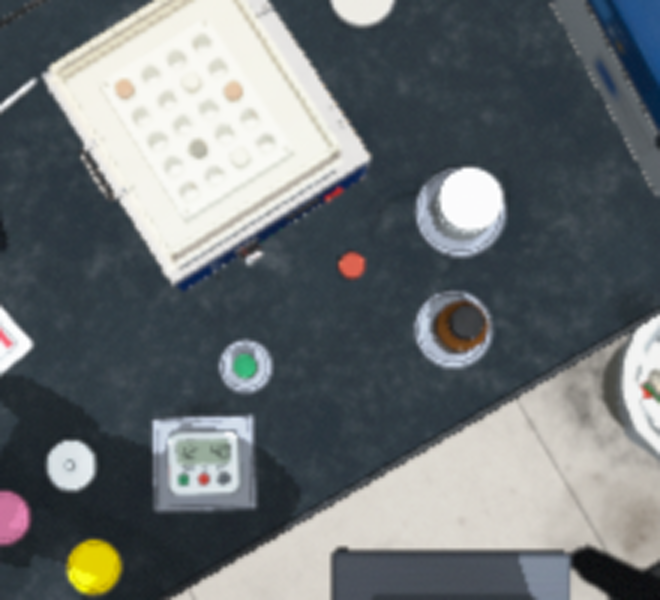

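View pics/s12z.png

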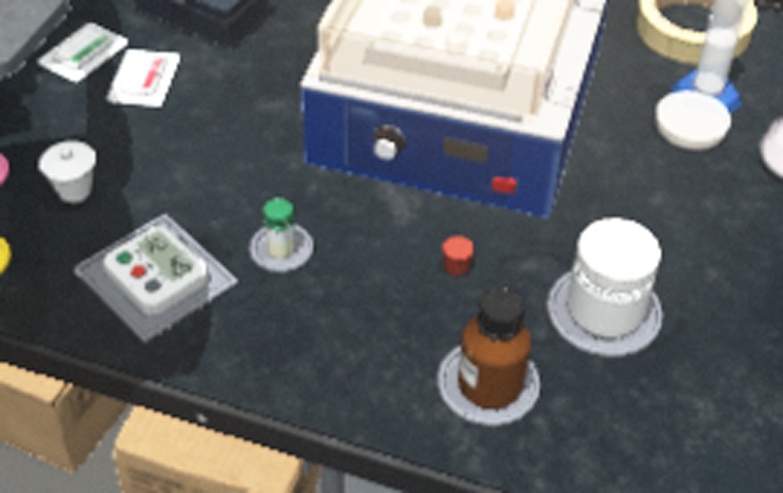

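All four are in their rests, upright; stopper and crucible look unmoved. Now a numeric check of centring, and of the bystanders against the first pictures.

```bash
cat > chk.py <<'E'
import sys,seg
from seg import *
seg.I['top']=cv2.imread('pics/'+sys.argv[1]);seg.I['scene']=cv2.imread('pics/'+sys.argv[2])
f=lambda c:cv2.fitEllipse((c*1000).astype(np.float32))
pure=lambda h,s_,v:(v>238)&(s_<12)
c=onplane('top',blob('top',(347,177),pure,20),.071);print('jar top',f(c),'rest 558.5 76.1')
green=lambda h,s_,v:(h>60)&(h<90)&(s_>110)
c=onplane('top',blob('top',(271,231),green,12),.047);print('vial top',f(c),'rest 416.4 272.7')
c=onplane('scene',blob('scene',(246,213),green,12),.047);print('vial scene',f(c),'rest 418.3 271.9')
bl=lambda h,s_,v:(v<75)
c=onplane('top',blob('top',(344,218),bl,9),.089);print('bottle cap top',f(c),'rest 450.5 83.5')
brown=lambda h,s_,v:(h<25)&(s_>90)&(v>30)
c=blob('top',(341,221),brown,14);q=onplane('top',c,.045);print('brown body range',q.min(0),q.max(0))
wt=lambda h,s_,v:(v>165)&(s_<26)
c=onplane('top',blob('top',(258,264),wt,14),.017);print('timer top',cv2.minAreaRect((c*1000).astype(np.float32)),'rest 328.9 309.8')
red=lambda h,s_,v:((h<8)|(h>172))&(s_>110)&(v>60)
for nm in('t0','t9'):
    seg.I['top']=cv2.imread('pics/top0.png' if nm=='t0' else 'pics/'+sys.argv[1])
    print('stopper',f(onplane('top',blob('top',(307,198),red,10),.022))[0],'crucible',f(onplane('top',blob('top',(213,265),lambda h,s_,v:(v>125)&(s_<60),14),.04))[0])
E
python3 chk.py t9.png s12.png
```

```text
jar top ((558.7468872070312, 75.21546936035156), (50.429893493652344, 51.65552520751953), 125.04136657714844) rest 558.5 76.1
vial top ((415.0860595703125, 271.1011962890625), (18.094837188720703, 19.863508224487305), 109.36204528808594) rest 416.4 272.7
vial scene ((415.4183044433594, 268.1286926269531), (21.22602653503418, 27.457565307617188), 145.34434509277344) rest 418.3 271.9
bottle cap top ((451.5013122558594, 84.0909194946289), (30.393692016601562, 30.74033546447754), 172.6199493408203) rest 450.5 83.5
brown body range [0.4298 0.0609] [0.4714 0.1029]
timer top ((333.5632629394531, 306.9512939453125), (65.4190902709961, 68.72096252441406), 2.705810070037842) rest 328.9 309.8
stopper (506.9538879394531, 176.4110870361328) crucible (327.6634216308594, 424.08966064453125)
stopper (507.0577392578125, 176.43606567382812) crucible (327.6414489746094, 424.11163330078125)
```

Everything checks out: the jar, bottle and vial are within about 2 mm of their rest centres in the top view, and the bystanders are unmoved (≤0.2 mm). The numeric timer mask bled into the rim, but in the picture its centre is (204,462) against the rest's (205,464), sides parallel. Handing in.

Run:
```python
from h import *
st(); ctrl.sign_off()
```

```text
t=49.38 pos [0.2368 0.5779 0.2596] grip 0.851 F [1.0787 0.7675 0.1968]
the job is handed in; nothing more can be done
```

The jar, bottle, vial and timer, placed in that order, are each in their own rest and let go. I handed the job in at about 49 s with the arm clear of everything.

**Checks that agreed:**
- **Seating:** jar, bottle and vial each touched down within 0.6 mm of the expected floor height. The timer's stop also came at the right height, but the force reading there did not clearly show contact.
- **Centring:** in the top view the jar, bottle and vial are within about 2 mm of their rest centres. All stand upright, and the timer lies keys up inside the rim with its sides parallel to it.
- **Bystanders:** the stopper and crucible moved no more than 0.2 mm.

**What failed or disagreed:**
- **First timer grasp:** it closed on nothing. A slow probe found the bench only at a TCP reading of −29 mm, so the finger tips sit about 29 mm behind the stated TCP. I redid the grasp at that height. The jar, bottle and vial had been gripped higher than planned, but they held and were placed correctly.
- **Timer centring:** the last numeric measurement of the timer picked up part of the rest (65 × 69 mm instead of 58 × 66), so its centring was judged from the picture.
- **Jar position:** the first scene-camera estimate differed by 7 mm from the top camera. The wrist camera confirmed the top one.
- **Vial:** the scene camera puts it about 5 mm off centre, against 2 mm from the top camera. Both are inside the 9 mm clearance.

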